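# Cover plate held over the tube capper's gearbox

### The arm

A 7-joint arm with a two-finger parallel gripper is mounted at the origin on the work surface. World frame = base frame: x ahead of the robot, y to its left, z up, the work surface at z = 0. Lengths are in m, angles in rad, forces in N, time in s.
With the tool pointing down it reaches from about 0.35 to 0.9 m from the base axis. Payload 8.1 kg.
Tool frame: the origin (TCP) lies between the finger pads; the fingertips stand 22 mm ahead of it and the grasp point (between the pads) lies 3 mm ahead of it (arm.tip_reach is the distance from the TCP to the fingertips, in m); z points along the fingers, y is the line along which they close (so a half turn about z gives the same grasp; the last joint's range is limited). The gripper opens to 92 mm and grips with 3 to 60 N. Pads are 19 mm wide; open, the fingers measure 130 mm over their backs; the gripper's body (75 mm by 190 mm) begins 47 mm behind the grasp point.
Start: joints at [1.072, 0.434, 0.025, 1.573, -0.012, 1.134, -0.075], TCP at [0.241, -0.577, 0.249] pointing down, gripper open.
Joint ranges: [-2.62, 2.62], [-0.44, 2.09], [-1.27, 1.32], [0.08, 2.57], [-1.32, 4.46], [0.12, 2], [-2.74, 2.74]. Speed limits (rad/s): [2.22, 2.22, 3.01, 3.01, 3.14, 3.14, 3.14].

### API

Orientations are given as a rotation vector (axis times angle).
In Python, from cell import telemetry, vision, job, arm gives the robot as it stands. The module is installed in compiled form; this text tells all that it offers.
- The arm moves only by the shell command python3 -m creep 'ROWS' [FORCE]. ROWS is text: rows parted by semicolons, each of 7 numbers parted by spaces: the finger opening in cm, from 0 to 9.18, then the shift along the tool's x, y, z in cm, then the turn, a rotation vector about the tool's x, y, z in degrees. A call has 1 to 5 rows; each row is the pose to reach, as a shift and turn from the pose commanded when the call began, along the tool's axes at that moment; what a row does not reach only later rows make up. A row lasts 1/8 s, in which the tool goes at most 62.5 mm and 10.7 degrees, less where a joint would pass 70% of its speed; a pose out of reach is approached as far as the arm can. A call with a gripper value outside its range is refused whole. The fingers move at their own pace and stop on an object; FORCE is the grip in N (left out, the last holds). Time passes only in rows, so rows that repeat a pose let the fingers close. It gives the time, the measured TCP pose, the force, the opening and the grip force at its end, in the units of the state.
- telemetry.observe(): the state, without advancing time (a new reading comes with each control period).
- vision.get_image(name): name is "side" or "top"; returns the picture (420x560x3 uint8, red, green, blue); there is no depth.
- vision.camera_info(name): a dict with "fov_y" (degrees; the focal length in pixels is half the picture's height over the tangent of half this angle, whatever the lens; pixels are square), "cx", "cy" (the principal point, pixels), "extrinsics" (4x4, takes a point from camera to world coordinates). Camera axes: x right, y down, z forward; pixel columns grow to the right and rows downward; lengths in m; the calibration is good to about 2 mm. A picture is of the moment at which its call begins. camera_info takes no time and is no camera call.
- job.sign_off(): hands the job in; it is judged then, once.
The state is a dict: "clock": time; "joints": joint angles; "dq": joint speeds; "joint_efforts": joint torques, N m; "position": TCP position; "ee_rot": TCP orientation; "force": force on the tool from outside, world axes, zero at the start; "ft_torque": the same for the moment, N m; "width": opening from 0.0 (shut) to 1.0 (fully open); "gripper_force": force on a finger pad.
Only numpy, scipy, OpenCV 4.12 (cv2) and the standard library are available. Lean on these libraries where they do the work, as an engineer would, in place of code of your own. Each camera call takes 0.05 s, during which the arm holds its last target. There are 200 camera calls.

### The job

The hand-lever tube capper has just been greased: pull its ball-ended lever all the way down to its stop to work the gear, and ease it slowly back up under control until it is fully home, never letting it spring back. Then pick up the cover plate with four holes by its grip and hold it level over the open gearbox, close above it but not touching, its four holes lined up with the four threaded holes so that a colleague can start the screws. Finish while still holding it there, about 15 mm above the gearbox, and leave the other plate and everything else on the counter where they are.

Things in the scene. Friction and masses are not known exactly. Their poses are not given: they have to be found in the camera images.
- press: the tube capper, fixed to the counter: dark steel base 210 x 305 x 20 mm, white gearbox block on its left (+y) half, lever stand on its right (-y) half. Origin under the base's middle at counter height; x points away from the lever's ball end, y from the lever to the gearbox, z up. Turned by up to 0.25 rad. Nothing on it is higher than 190 mm except the raised lever ball
- gearbox_top (a point): centre of the gearbox's flat top face, 120 mm above the counter, at (0, 100, 120) mm in the press frame, same axes; the block is 120 (x) x 90 (y) mm with an open pit of 58 x 40 mm in the middle showing a brass gear, and a 6 mm threaded hole ringed with steel near each corner, at (+-43, +-30) mm
- lever_hinge (a point): point on the lever's hinge axis in the plane in which the lever swings, at (50, -90, 85) mm in the press frame, same axes; the axis runs along the press's y
- lever_knob (a point): centre of the black ball, 34 mm across, at the lever's end, 160 mm from lever_hinge; it points towards the robot (press -x) and moves with the lever in the press's x-z plane. The arm is a 12 mm steel rod
- lever (a joint): lever angle in rad: 0 fully home, where the lever points 0.6 rad above level; 0.7 at the lower stop, 0.1 rad below level (ball centre at 69 mm height). A spring pushes it back to 0: about 2 N at the ball at home, rising to about 10 N at the stop; let go from the stop it flies back at several rad/s
- thread0 (a point): mouth of threaded hole 0, at (-43, -30) mm from gearbox_top in the press's axes
- thread1 (a point): mouth of threaded hole 1, at (43, -30) mm from gearbox_top in the press's axes
- thread2 (a point): mouth of threaded hole 2, at (43, 30) mm from gearbox_top in the press's axes
- thread3 (a point): mouth of threaded hole 3, at (-43, 30) mm from gearbox_top in the press's axes
- cover: the cover plate to use: bare aluminium, 116 (x) x 86 (y) x 6 mm, 0.2 to 0.4 kg, with four 14 mm holes near the corners, lying flat on the counter. Origin at the middle of the underside, z up. On its middle stands a grip bar 50 mm long (x), 14 mm thick (y), from the plate up to 42 mm above the underside. The plate is the same after a half turn and may be held either way round
- cover_hole0 (a point): centre of the cover's hole 0 at the underside, at (-43, -30, 0) mm in the cover's frame
- cover_hole1 (a point): centre of the cover's hole 1 at the underside, at (43, -30, 0) mm in the cover's frame
- cover_hole2 (a point): centre of the cover's hole 2 at the underside, at (43, 30, 0) mm in the cover's frame
- cover_hole3 (a point): centre of the cover's hole 3 at the underside, at (-43, 30, 0) mm in the cover's frame
- blank: another aluminium plate, not wanted: narrower, 116 x 60 x 6 mm, with only two holes and the same grip bar; origin at the middle of the underside. It and the cover swap places from start to start
- screw_dish: clear dish of screws, 64 mm across, 22 mm high, bystander
- screwdriver: screwdriver lying on the counter, bystander
- bottle: white bottle, 60 mm across, 130 mm high, bystander
- jar: clear jar with a lid, 100 mm across, 110 mm high, bystander
- beaker: clear beaker, 72 mm across, 90 mm high, bystander
Mind the look-alikes: they are no part of the job. What is shaped like the cover but red is not meant.

How it is judged:
On the way, in this order (a step that is already met when the one before it is completed fails the run):
1. the lever is pulled down to its stop (at least 0.62 of 0.70 rad) (value of joint lever above 0.62 rad), for 0.1 s.
2. the lever is back home (within 0.06 rad) (value of joint lever below 0.06 rad), for 0.2 s.
3. the four-hole cover is lifted clear of the counter in the gripper (height (world z) of cover above 0.04 m and contact force between the fingers and cover above 1 N), for 0.2 s.
At the end, for the whole second after the job is handed in: The gripper still holds the four-hole cover, still and level (within 0.08 rad), its underside 4 to 30 mm above the gearbox top and touching nothing of the press, each hole within 5 mm (horizontally) of a threaded hole, either way round; the lever is home (within 0.06 rad) (((horizontal distance between cover_hole0 and thread0 below 0.005 m and horizontal distance between cover_hole1 and thread1 below 0.005 m and horizontal distance between cover_hole2 and thread2 below 0.005 m and horizontal distance between cover_hole3 and thread3 below 0.005 m) or (horizontal distance between cover_hole0 and thread2 below 0.005 m and horizontal distance between cover_hole1 and thread3 below 0.005 m and horizontal distance between cover_hole2 and thread0 below 0.005 m and horizontal distance between cover_hole3 and thread1 below 0.005 m)) and z of cover in the frame of gearbox_top between 0.004 and 0.03 m and angle between cover's own z axis and vertical below 0.08 rad and contact force between cover and press below 0.1 N and contact force between the fingers and cover above 1 N and linear speed of cover below 0.02 m/s and value of joint lever below 0.06 rad); the arm keeps its last pose, push and grip.
It fails at once if the lever springs back (faster than 1.5 rad/s, a quarter of a metre a second at the ball) (velocity of joint lever below -1.5 rad/s).
It fails at once if the other plate or another thing on the counter is shifted by more than 30 mm (distance of any of blank, screw_dish, screwdriver, bottle, jar, beaker from where it was at the start of the episode above 0.03 m).
It also fails if it takes over 72 s, if anything falls off the work surface, if the arm or the gripper's body presses on something with over 40 N, if the wrist force passes 120 N, or if a joint passes its speed limit or range.

## Working session

There is one attempt and no reset: what is moved stays moved. The work goes in short steps, Python scripts to look and compute and a shell command to move; the robot and the scene stay as the last step left them, time stands still between calls to the robot, and variables do not carry over. Pictures are saved under pics/ and viewed, at most 10 in all, crops included, and the job is handed in when it is done.

```bash
mkdir -p pics
python3 - <<'E'
from cell import telemetry, vision, job, arm
import cv2,numpy as np
np.set_printoptions(precision=4,suppress=True)
for n in("side","top"):
    im=vision.get_image(n); cv2.imwrite(f"pics/{n}0.png",im[:,:,::-1]); c=vision.camera_info(n); print(n,c)
s=telemetry.observe(); print(s)
E
```

```text
side {'fov_y': 42.71723410871674, 'cx': 275.76350281538254, 'cy': 213.67936701843732, 'extrinsics': array([[-0.8045, -0.3079,  0.5079, -0.2366],
       [-0.5937,  0.4402, -0.6736,  1.0047],
       [-0.0162, -0.8434, -0.537 ,  0.9444],
       [ 0.    ,  0.    ,  0.    ,  1.    ]])}
top {'fov_y': 47.80892929242457, 'cx': 280.3559607783245, 'cy': 211.9843767312354, 'extrinsics': array([[-0.0153, -0.9941,  0.1071,  0.3685],
       [-0.9998,  0.0136, -0.0172,  0.0245],
       [ 0.0156, -0.1074, -0.9941,  1.6116],
       [ 0.    ,  0.    ,  0.    ,  1.    ]])}
{'clock': 0.1, 'joints': array([ 1.0724,  0.4352,  0.025 ,  1.574 , -0.0116,  1.134 , -0.0751]), 'dq': array([ 0.0004, -0.0018, -0.0022, -0.0023,  0.0017,  0.0007,  0.0015]), 'joint_efforts': array([  0.0024, -66.9126,   0.9876, -31.5146,  -0.0606,   0.0374,
         0.0001]), 'position': array([ 0.2407, -0.5763,  0.248 ]), 'ee_rot': array([-3.0789, -0.6172,  0.0007]), 'force': array([ 0.4745, -0.1369,  0.2367]), 'ft_torque': array([-0.0062, -0.0116,  0.0388]), 'gripper_force': 0.0, 'width': 1.0036234999614653}
```

View pics/top0.png

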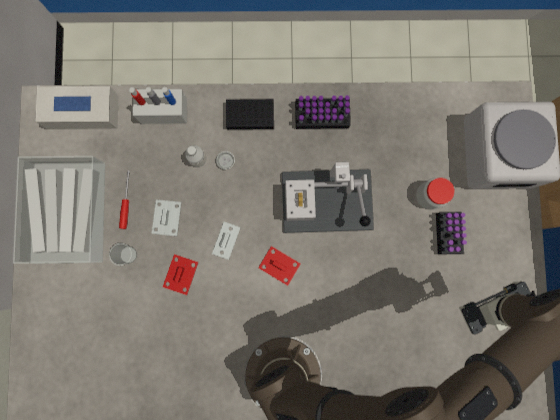

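View pics/side0.png

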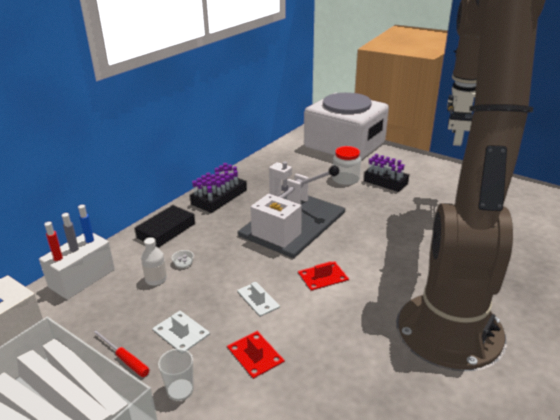

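The top view shows the four-hole cover at about (166,217), the narrow blank at (226,240), the red look-alikes at (181,274) and (280,265), the gearbox top at (300,199) and the knob at (365,220). In the side view the gearbox is at about (277,205), the knob at (334,171) and the cover at (181,330).

```bash
cat > h.py <<'E'
import numpy as np,cv2
from cell import telemetry, vision
from scipy.spatial.transform import Rotation as R
np.set_printoptions(precision=4,suppress=True)
def ray(n,p):
    c=vision.camera_info(n); f=210/np.tan(np.radians(c['fov_y']/2)); E=c['extrinsics']
    return E[:3,3],E[:3,:3]@np.array([(p[0]-c['cx'])/f,(p[1]-c['cy'])/f,1])
def plane(n,p,z):
    o,d=ray(n,p); return o+d*(z-o[2])/d[2]
def tri(pt,ps):
    o1,d1=ray('top',pt);o2,d2=ray('side',ps)
    t=np.linalg.lstsq(np.c_[d1,-d2],o2-o1,rcond=None)[0]
    a=o1+t[0]*d1;b=o2+t[1]*d2
    return (a+b)/2,np.linalg.norm(a-b)
def pix(n,P):
    c=vision.camera_info(n); f=210/np.tan(np.radians(c['fov_y']/2)); E=c['extrinsics']
    q=E[:3,:3].T@(np.asarray(P)-E[:3,3]); return np.array([c['cx']+f*q[0]/q[2],c['cy']+f*q[1]/q[2]])
E
python3 - <<'E'
import cv2,numpy as np
def crop(f,x,y,w,h,s):
    c=cv2.resize(cv2.imread(f)[y:y+h,x:x+w],None,fx=s,fy=s,interpolation=cv2.INTER_CUBIC)
    for i in range(0,w,10):
        cv2.putText(c,str(x+i),(i*s,8),0,.3,(0,0,255)) if i%20==0 else 0; cv2.line(c,(i*s,10),(i*s,14),(0,0,255))
    for i in range(10,h,10): cv2.putText(c,str(y+i),(0,i*s+3),0,.3,(0,0,255))
    return c
a=crop("pics/top0.png",275,155,100,80,6); b=crop("pics/top0.png",142,190,33,80,6)
cv2.imwrite("pics/c1.png",np.hstack([a,b]))
a=crop("pics/side0.png",235,155,110,90,6); cv2.imwrite("pics/c2.png",a)
E
```

```text
(no output)
```

View pics/c1.png

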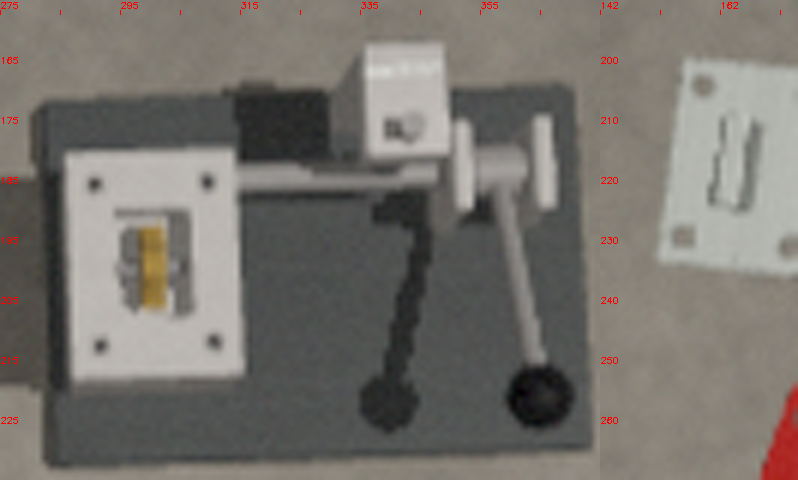

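View pics/c2.png

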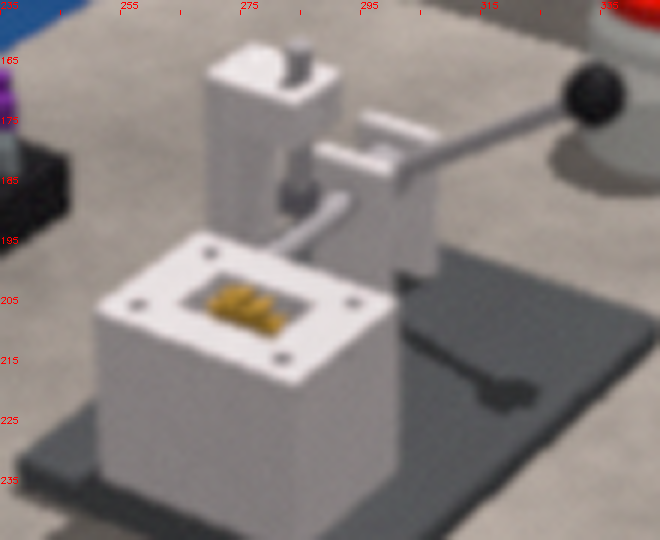

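The crops show the thread holes. In the top view they are at about (290.4,185.2), (309.1,184.9), (310.4,211.4) and (291.2,212.2), and in the side view at (257.6,205.4), (269.4,196.8), (293.6,205.1) and (281.4,214.2). The knob is at about (364.6,220.5) top and (333.7,170.6) side. Next I refine these by centroids and measure the cover.

```bash
cat >> h.py <<'E'
def dark(im,p,r=3):
    g=cv2.cvtColor(im,cv2.COLOR_RGB2GRAY).astype(float)
    x,y=np.round(p).astype(int); w=g[y-r:y+r+1,x-r:x+r+1]
    m=np.clip(np.percentile(w,70)-w-15,0,None); yy,xx=np.mgrid[y-r:y+r+1,x-r:x+r+1]
    return np.array([(m*xx).sum(),(m*yy).sum()])/m.sum()
def fit(obj,W):  # planar rigid fit obj->world; returns yaw, origin, resid mm
    o=obj-obj.mean(0); w=W[:,:2]-W[:,:2].mean(0)
    a=np.arctan2((o[:,0]*w[:,1]-o[:,1]*w[:,0]).sum(),(o*w).sum())
    M=np.array([[np.cos(a),-np.sin(a)],[np.sin(a),np.cos(a)]])
    t=W[:,:2].mean(0)-M@obj.mean(0); return a,t,1e3*(W[:,:2]-(obj@M.T+t))
E
python3 - <<'E'
from h import *
T=cv2.imread('pics/top0.png')[:,:,::-1].copy();S=cv2.imread('pics/side0.png')[:,:,::-1].copy()
obj=np.array([[.043,.03],[.043,-.03],[-.043,-.03],[-.043,.03]])
t=[(290.4,185.2),(309.1,184.9),(310.4,211.4),(291.2,212.2)]
s=[(257.6,205.4),(269.4,196.8),(293.6,205.1),(281.4,214.2)]
t=[dark(T,p) for p in t]; s=[dark(S,p,2) for p in s]; print(np.array(t),np.array(s))
for a,b in zip(t,s): print('thread',*tri(a,b))
W=np.array([plane('top',a,.12) for a in t]); a,o,r=fit(obj,W); print('top fit',a,o,r)
Ws=np.array([plane('side',a,.12) for a in s]); print('side fit',*fit(obj,Ws))
M=np.array([[np.cos(a),-np.sin(a)],[np.sin(a),np.cos(a)]])
pr=o-M@np.array([0,.1]);print('press',pr)
# knob
def blob(im,x,y,r):
    g=im[y-r:y+r,x-r:x+r].max(2); n,l,st,c=cv2.connectedComponentsWithStats((g<42).astype(np.uint8)); i=1+np.argmax(st[1:,4]); return c[i]+[x-r,y-r],st[i]
kt=blob(T,364,220,12);ks=blob(S,334,171,12);print(kt,ks,'knob',tri(kt[0],ks[0]))
kp=pr+M@np.array([.05-.16*np.cos(.6),-.09]);print('knob pred',kp,.085+.16*np.sin(.6))
# plates: low saturation bright contours
for n,im,box in(('top',T,(140,190,255,270)),('side',S,(145,275,290,355))):
    hsv=cv2.cvtColor(im,cv2.COLOR_RGB2HSV);m=((hsv[...,2]>165)&(hsv[...,1]<40)).astype(np.uint8)
    x0,y0,x1,y1=box;q=np.zeros_like(m);q[y0:y1,x0:x1]=m[y0:y1,x0:x1]
    for c in cv2.findContours(q,0,2)[0]:
        if cv2.contourArea(c)>150: 
            rr=cv2.minAreaRect(c); print(n,cv2.contourArea(c),rr,cv2.approxPolyDP(c,3,True)[:,0].tolist())
a=cv2.resize(T[193:243,145:245],None,fx=6,fy=6,interpolation=2);b=cv2.resize(S[280:355,148:282],None,fx=4,fy=4,interpolation=2)
cv2.imwrite('pics/c3.png',np.vstack([np.pad(a,((0,0),(0,200),(0,0))),np.pad(b,((0,0),(0,800-b.shape[1]),(0,0)))])[:,:,::-1])
E
```

```text
[[290.289  185.2785]
 [309.0976 184.8575]
 [310.2473 211.5027]
 [291.2973 212.1772]] [[257.5025 205.4032]
 [269.6974 196.6985]
 [293.6287 204.9105]
 [281.5656 214.3712]]
thread [ 0.614  -0.0345  0.1203] 0.0008472580254306824
thread [ 0.6145 -0.0945  0.1206] 0.0009660251203466337
thread [ 0.5287 -0.0965  0.1208] 0.0016964069571119111
thread [ 0.528  -0.0361  0.1198] 0.0005955816168073131
top fit 0.018779516019172274 [ 0.5718 -0.0651] [[ 0.22    0.0819]
 [-0.3136  0.0329]
 [ 0.1483 -0.1326]
 [-0.0547  0.0177]]
side fit 0.01817531781895 [ 0.5712 -0.0661] [[ 0.3127  0.2745]
 [-0.0539 -0.1782]
 [-0.0551 -1.0565]
 [-0.2037  0.9601]]
press [ 0.5737 -0.1651]
(array([364.2533, 220.76  ]), array([ 8,  8, 10, 10, 75], dtype=int32)) (array([333.537, 171.   ]), array([ 8,  8,  8,  9, 54], dtype=int32)) knob (array([ 0.4923, -0.2566,  0.1739]), np.float64(0.0015499556081357796))
knob pred [ 0.4933 -0.2567] 0.17534279574320566
top 552.0 ((225.9520721435547, 240.2945098876953), (17.90729522705078, 34.527137756347656), 20.556045532226562) [[224, 222], [212, 253], [228, 259], [239, 227]]
top 772.5 ((165.7681427001953, 217.43222045898438), (25.060211181640625, 33.79752731323242), 6.842772960662842) [[156, 200], [152, 232], [176, 234], [180, 203]]
side 9668.5 ((216.99996948242188, 314.4999694824219), (143.99996948242188, 78.99998474121094), 0.0) [[145, 293], [145, 334], [152, 328], [176, 348], [164, 344], [148, 347], [155, 354], [175, 349], [189, 354], [229, 354], [224, 347], [255, 329], [281, 354], [289, 354], [289, 275], [167, 275], [166, 281], [153, 290], [157, 293], [152, 296], [156, 298], [153, 302], [148, 295], [151, 291]]
```

View pics/c3.png

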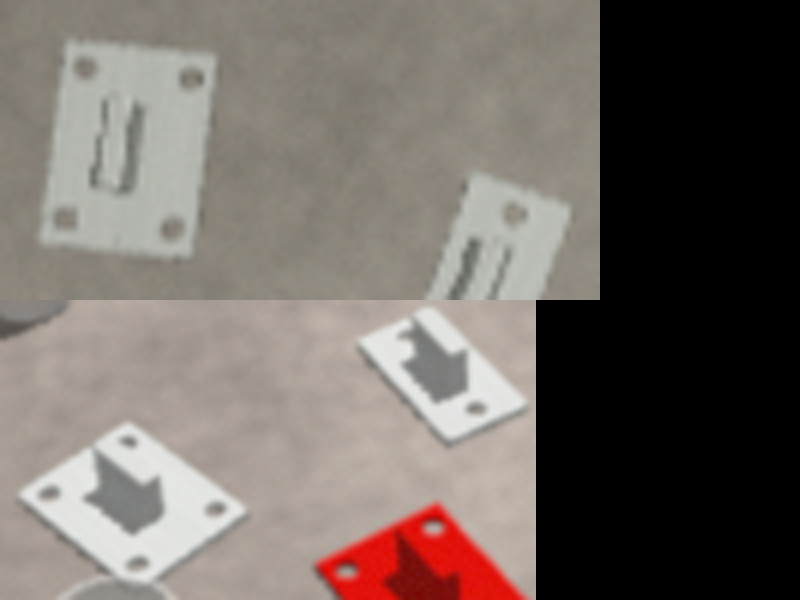

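The cover's holes are at about (158.9,203.9), (176.2,205.6), (173.2,230.8) and (155.4,228.9) in the top view, and (159.9,327.9), (179.6,314.9), (201.4,331.9) and (182.1,345.4) in the side view. The grip bar's +x, +y top corner appears at about side (172,317).

Run:
```python
from h import *
T=cv2.imread('pics/top0.png')[:,:,::-1].copy();S=cv2.imread('pics/side0.png')[:,:,::-1].copy()
obj=np.array([[.043,.03],[.043,-.03],[-.043,-.03],[-.043,.03]])
t=[dark(T,p) for p in [(158.9,203.9),(176.2,205.6),(173.2,230.8),(155.4,228.9)]]
s=[dark(S,p) for p in[(159.9,327.9),(179.6,314.9),(201.4,331.9),(182.1,345.4)]]
for a,b in zip(t,s): print('hole',a,b,*tri(a,b))
a,o,r=fit(obj,np.array([plane('top',p,.004) for p in t]));print('top',a,o,r)
print('side',*fit(obj,np.array([plane('side',p,.004) for p in s])))
q=(165.768,217.432);print('rect centre',plane('top',q,.006))
M=np.array([[np.cos(a),-np.sin(a)],[np.sin(a),np.cos(a)]])
for c in[(.025,.007),(.025,-.007),(-.025,-.007),(-.025,.007)]:
    P=[*(o+M@c),.042];print('grip corner pred top',pix('top',P),'side',pix('side',P))
# measured grip top in both views: crop corners read by eye
print('grip corner from views',tri((145+103/6-.42,193+95/6-.42),(171.9,317.1)))
st=telemetry.observe();Rt=R.from_rotvec(st['ee_rot']).as_matrix();print(Rt,st['position'])
```

```text
hole [158.6667 203.7902] [159.9277 327.8478] [0.5749 0.41   0.0059] 0.0009292675998729623
hole [176.4784 205.6173] [179.86   314.8583] [0.5675 0.3492 0.0065] 0.0015297103676245646
hole [173.1684 230.6471] [201.5448 331.7412] [0.4827 0.36   0.0056] 0.000978155482197353
hole [155.3   228.925] [181.9709 345.3975] [0.4893 0.4202 0.0062] 0.0010638245734838768
top -0.11859280532774613 [0.5292 0.3857] [[ 0.014   0.354 ]
 [ 0.0315 -0.5745]
 [ 0.1759 -0.2719]
 [-0.2214  0.4923]]
side -0.12266980048534004 [0.5297 0.3832] [[ 0.0235  0.7797]
 [ 0.1709 -1.0639]
 [ 0.0693 -0.0123]
 [-0.2638  0.2965]]
rect centre [0.5283 0.3857 0.006 ]
grip corner pred top [162.2157 208.437 ] side [169.6935 315.5133]
grip corner pred top [166.4113 208.876 ] side [174.3155 312.5499]
grip corner pred top [164.4611 223.7974] side [187.2826 322.3102]
grip corner pred top [160.2509 223.3575] side [182.6414 325.4071]
grip corner from views (array([0.5527, 0.3897, 0.0386]), np.float64(0.006846770754932792))
[[ 0.9227  0.3854 -0.0007]
 [ 0.3854 -0.9227  0.0013]
 [-0.0001 -0.0014 -1.    ]] [ 0.2407 -0.5763  0.248 ]
```

```bash
cat > g.py <<'E'
import sys
from h import *
# g.py x y z yaw : shift (cm) and turn (deg) in tool axes to reach the pose, tool down
x,y,z,yaw=map(float,sys.argv[1:5]); s=telemetry.observe(); Rt=R.from_rotvec(s['ee_rot'])
G=R.from_euler('z',yaw)*R.from_euler('x',np.pi)
print('t',s['clock'],'pos',s['position'],'d_cm',100*Rt.inv().apply(np.array([x,y,z])-s['position']),'turn',np.degrees((Rt.inv()*G).as_rotvec()),'F',s['force'],'w',s['width'],'g',s['gripper_force'],'q',s['joints'])
E
python3 -m creep '7 7 -4 0 0 0 4;7 14 -8 0 0 0 9;7 21 -12 0 0 0 14;7 28 -16 0 0 0 19;7 33 -18.5 0 0 0 21.6' 25
python3 g.py .4925 -.2566 .178 .0185
```

```text
clock: 0.72
position: [0.4335, -0.3282, 0.2486]
ee_rot: [-3.141, -0.026, 0.0]
force: [0.2, -1.1, -1.4]
width: 0.765
gripper_force: 0.0
t 0.725 pos [ 0.4335 -0.3282  0.2486] d_cm [ 6.0211 -7.059   7.0571] turn [-0.0024  0.0164 -0.119 ] F [ 0.2481 -1.101  -1.3662] w 0.7651669774146191 g 0.0 q [ 0.559   0.3046 -0.0121  1.7714  0.0043  1.0659 -1.009 ]
```

```bash
python3 -m creep '7 0 0 0 0 0 0;7 0 0 0 0 0 0' >/dev/null
python3 g.py .4925 -.2566 .178 .0185
```

```text
t 0.975 pos [ 0.4324 -0.3301  0.2485] d_cm [ 6.1605 -7.2339  7.0406] turn [0.0091 0.0496 0.0648] F [-0.5257 -0.7098  0.164 ] w 0.7648412545295512 g 0.0 q [ 0.5621  0.3053 -0.0111  1.7706  0.0045  1.0663 -1.0019]
```

```bash
python3 -m creep '7 3 -3.6 0 0 0 0;7 6.15 -7.2 0 0 0 0;7 6.15 -7.2 0 0 0 0' >/dev/null
python3 g.py .4925 -.2566 .178 .0185
python3 - <<'E'
from h import *
S=vision.get_image('side');T=vision.get_image('top')
cv2.imwrite('pics/l1.png',np.hstack([cv2.resize(S[120:260,230:400],None,fx=2.3,fy=2.3),cv2.resize(T[130:270,270:440],None,fx=2.3,fy=2.3)])[:,:,::-1])
E
```

```text
t 1.35 pos [ 0.4944 -0.2548  0.2485] d_cm [-0.1961  0.1838  7.0492] turn [-0.073  -0.0338  0.2208] F [ 0.2419 -0.5988 -0.2787] w 0.7596845020340001 g 0.0 q [ 0.4201  0.3263 -0.0517  1.7398  0.0172  1.0759 -1.1856]
```

View pics/l1.png

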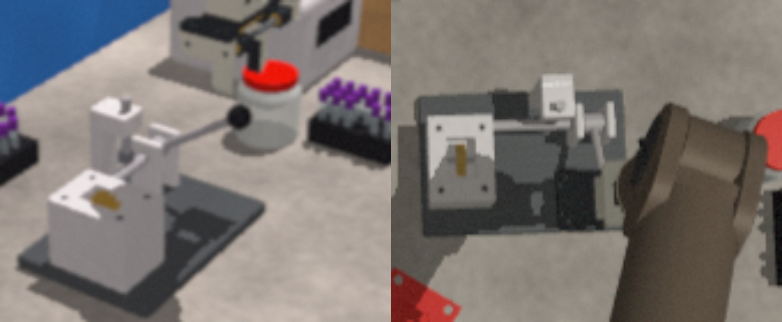

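The knob is still at its home position, at crop (238,117). The fingers appear above it and slightly to the right, so I check where they should project.

Run:
```python
from h import *
s=telemetry.observe();Rt=R.from_rotvec(s['ee_rot'])
for y in(-.035,.035):
  for z in (-.03,.022): print(y,z,(pix('side',s['position']+Rt.apply([0,y,z]))-[230,120])*2.3)
S=vision.get_image('side')
cv2.imwrite('pics/l2.png',cv2.resize(S[90:190,290:400],None,fx=5,fy=5,interpolation=2)[:,:,::-1])
```

```text
-0.035 -0.03 [227.8426  54.1444]
-0.035 0.022 [226.3843  91.2236]
0.035 -0.03 [255.4738  34.8869]
0.035 0.022 [253.585   71.2102]
```

View pics/l2.png

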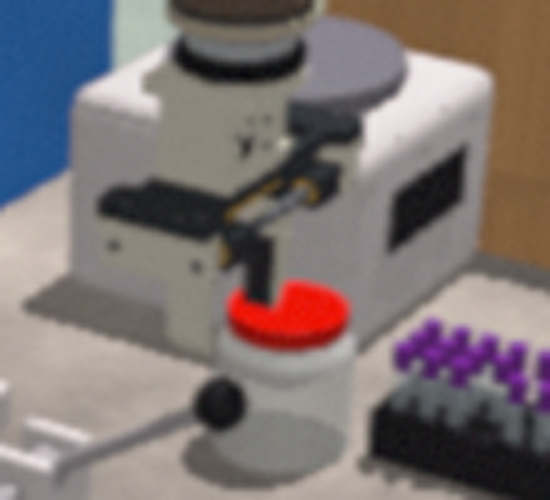

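The crop shows both fingers straddling the knob, with the beige finger at (185,340), the dark one at (262,300) and the knob at (220,403). This agrees with the projection, so I descend and grip.

```bash
python3 -m creep '7 -.2 .18 2 0 0 0;7 -.2 .18 4 0 0 0;7 -.2 .18 5.5 0 0 0;7 -.2 .18 7.05 0 0 0;7 -.2 .18 7.05 0 0 0' >/dev/null
python3 g.py .4925 -.2566 .178 .0185
python3 -m creep '2.5 0 0 0 0 0 0;2.5 0 0 0 0 0 0;2.5 0 0 0 0 0 0;2.5 0 0 0 0 0 0' 25
python3 g.py .4925 -.2566 .178 .0185
```

```text
t 2.125 pos [ 0.49   -0.2588  0.1771] d_cm [ 0.2524 -0.2183 -0.0892] turn [-0.0411  0.1172 -0.0201] F [-0.4435  0.7358  0.0621] w 0.7628172367543418 g 0.0 q [ 0.4271  0.3956 -0.0504  1.8316  0.0246  0.9172 -1.1871]
clock: 2.62
position: [0.4909, -0.2557, 0.1782]
ee_rot: [-3.138, -0.032, 0.001]
force: [-2.1, 17.2, 3.4]
width: 0.377
gripper_force: 8.6
t 2.625 pos [ 0.4909 -0.2557  0.1782] d_cm [0.1576 0.0915 0.0177] turn [-0.2247  0.0487  0.1049] F [-2.1076 17.1633  3.3533] w 0.3771293623494452 g 8.582914173603058 q [ 0.4257  0.3938 -0.0534  1.8314  0.0216  0.9193 -1.1872]
```

```bash
python3 -m creep '2.5 0 -.2 0 0 0 0;2.5 -.65 -.25 1 0 0 0;2.5 -1.2 -.25 2.07 0 0 0;2.5 -1.7 -.25 3.15 0 0 0;2.5 -2.08 -.25 4.3 0 0 0' 30
python3 -m creep '2.5 -.3 0 1.15 0 0 0;2.5 -.54 0 2.34 0 0 0;2.5 -.68 0 3.5 0 0 0;2.5 -.72 0 4.73 0 0 0'
python3 g.py .465 -.257 .072 .0185
```

```text
clock: 3.25
position: [0.4704, -0.255, 0.1356]
ee_rot: [-3.14, -0.032, -0.001]
force: [-2.0, 6.8, 7.1]
width: 0.355
gripper_force: 30.0
clock: 3.75
position: [0.463, -0.2552, 0.0882]
ee_rot: [-3.14, -0.031, -0.0]
force: [-2.4, 6.2, 11.0]
width: 0.354
gripper_force: 30.0
t 3.75 pos [ 0.463  -0.2552  0.0882] d_cm [0.1968 0.1891 1.6218] turn [-0.0802 -0.0101  0.0894] F [-2.4172  6.1682 10.9735] w 0.35424513297563326 g 30.001347362995148 q [ 0.4428  0.4774 -0.0527  1.9769  0.0359  0.6886 -1.1825]
```

```bash
python3 -m creep '2.5 .04 0 .8 0 0 0;2.5 .08 0 1.6 0 0 0;2.5 .08 0 1.8 0 0 0;2.5 .08 0 1.8 0 0 0'
python3 g.py .465 -.257 .072 .0185
```

```text
clock: 4.25
position: [0.4638, -0.2552, 0.0703]
ee_rot: [-3.14, -0.032, 0.0]
force: [-2.7, 6.5, 9.8]
width: 0.352
gripper_force: 30.0
t 4.25 pos [ 0.4638 -0.2552  0.0703] d_cm [ 0.1189  0.1823 -0.1709] turn [-0.0852  0.0122  0.0912] F [-2.6925  6.5266  9.7813] w 0.35243462982759505 g 30.00128835439682 q [ 0.4411  0.5059 -0.0514  1.9878  0.0391  0.6497 -1.1858]
```

```bash
python3 -m creep '2.5 .03 0 .2 0 0 0;2.5 .05 0 .4 0 0 0;2.5 .05 0 .4 0 0 0'
python3 g.py .465 -.257 .072 .0185
```

```text
clock: 4.62
position: [0.4642, -0.2552, 0.0672]
ee_rot: [-3.14, -0.031, 0.0]
force: [-7.0, 8.7, 22.5]
width: 0.357
gripper_force: 30.0
t 4.625 pos [ 0.4642 -0.2552  0.0672] d_cm [ 0.0731  0.1793 -0.4764] turn [-0.0738 -0.0007  0.0851] F [-6.9583  8.6866 22.4926] w 0.35699951211545405 g 30.00292181968689 q [ 0.4404  0.511  -0.0511  1.9891  0.0397  0.643  -1.1868]
```

```bash
python3 -m creep '2.5 -.1 0 -1.1 0 0 0;2.5 -.13 0 -2.2 0 0 0;2.5 -.09 0 -3.4 0 0 0;2.5 .05 0 -4.6 0 0 0;2.5 .27 0 -5.77 0 0 0'
python3 -m creep '2.5 .32 0 -1.16 0 0 0;2.5 .71 0 -2.29 0 0 0;2.5 1.2 0 -3.39 0 0 0;2.5 1.75 0 -4.45 0 0 0;2.5 2.2 0 -5.2 0 0 0'
python3 g.py .4925 -.2566 .178 .0185
```

```text
clock: 5.25
position: [0.4684, -0.2551, 0.1246]
ee_rot: [-3.14, -0.032, -0.004]
force: [4.0, 5.9, 1.9]
width: 0.354
gripper_force: 30.0
clock: 5.88
position: [0.4905, -0.2546, 0.1756]
ee_rot: [-3.14, -0.033, -0.003]
force: [7.0, 1.6, -31.3]
width: 0.352
gripper_force: 30.0
t 5.875 pos [ 0.4905 -0.2546  0.1756] d_cm [ 0.1973  0.2059 -0.2362] turn [-0.0714 -0.1198  0.1273] F [  6.9818   1.5875 -31.2965] w 0.3524749412672563 g 29.996640980243683 q [ 0.4235  0.3934 -0.0536  1.8396  0.0236  0.9078 -1.1906]
```

```bash
python3 -m creep '2.5 -.1 0 .2 0 0 0;2.5 -.1 0 .2 0 0 0;2.5 -.1 0 .2 0 0 0'
python3 g.py .4925 -.2566 .178 .0185
```

```text
clock: 6.25
position: [0.4893, -0.2547, 0.1738]
ee_rot: [-3.14, -0.032, -0.003]
force: [4.0, 5.4, -1.0]
width: 0.35
gripper_force: 30.0
t 6.25 pos [ 0.4893 -0.2547  0.1738] d_cm [ 0.3126  0.1994 -0.4169] turn [-0.0682 -0.1279  0.1174] F [ 3.9829  5.4473 -0.9874] w 0.3504425923033518 g 29.999670088291168 q [ 0.4244  0.3939 -0.0536  1.8441  0.0237  0.9026 -1.19  ]
```

```bash
python3 -m creep '2.5 0 0 -.08 0 0 0;4 0 0 -.08 0 0 0;6 0 0 -.08 0 0 0;6.5 0 0 -.08 0 0 0;6.5 0 0 -.08 0 0 0'
python3 -m creep '6.5 0 0 -3 0 0 0;6.5 0 0 -6 0 0 0;6.5 0 0 -9 0 0 0;6.5 0 -6 -9 0 0 0;6.5 0 -12 -9 0 0 0'
python3 -m creep '6.5 0 -6 0 0 0 1;6.5 .5 -12 0 0 0 3;6.5 1 -18 0 0 0 5;6.5 2 -24 0 0 0 7;6.5 3 -30 0 0 0 8'
python3 -m creep '6.5 0 -6 0 0 0 0;6.5 0 -12 0 0 0 0;6.5 0 -12 0 0 0 0'
python3 g.py .529 .385 .034 -.1205
python3 - <<'E'
from h import *
S=vision.get_image('side');k=S[158:184,321:347].max(2);n,l,st,c=cv2.connectedComponentsWithStats((k<42).astype(np.uint8));i=1+np.argmax(st[1:,4]);print('knob side px',c[i]+[321,158],'was 333.5 171')
E
```

```text
clock: 6.88
position: [0.4877, -0.2565, 0.1745]
ee_rot: [3.141, 0.029, -0.0]
force: [0.6, 0.1, 0.3]
width: 0.69
gripper_force: 0.0
clock: 7.5
position: [0.4856, -0.1354, 0.2649]
ee_rot: [3.141, 0.026, 0.002]
force: [0.2, 0.9, -0.6]
width: 0.706
gripper_force: 0.0
clock: 8.12
position: [0.5101, 0.1659, 0.2647]
ee_rot: [3.136, -0.192, 0.001]
force: [1.2, 0.2, -0.5]
width: 0.709
gripper_force: 0.0
clock: 8.5
position: [0.523, 0.2893, 0.264]
ee_rot: [-3.134, 0.178, 0.002]
force: [0.0, -0.5, -0.3]
width: 0.706
gripper_force: 0.0
t 8.5 pos [0.523  0.2893 0.264 ] d_cm [-0.4589 -9.5187 23.0241] turn [-0.1539  0.0833  0.397 ] F [ 0.0351 -0.5033 -0.3253] w 0.7063132928765127 g 0.0 q [-0.3864  0.3994 -0.2903  1.602   0.1187  1.157  -2.3872]
knob side px [333.5102 171.3265] was 333.5 171
```

Lever is home. Next I move over the cover and descend.

```bash
python3 -m creep '6.5 -.2 -5 4 0 0 .3;6.5 -.46 -9.52 8 0 0 .4;6.5 -.46 -9.52 13 0 0 .4;6.5 -.46 -9.52 17 0 0 .4;6.5 -.46 -9.52 17 0 0 .4'
python3 g.py .529 .385 .034 -.1205
python3 - <<'E'
from h import *
S=vision.get_image('side');T=vision.get_image('top')
cv2.imwrite('pics/p1.png',np.hstack([cv2.resize(S[250:370,120:240],None,fx=3.3,fy=3.3),cv2.resize(T[160:280,120:240],None,fx=3.3,fy=3.3)])[:,:,::-1])
E
```

```text
clock: 9.18
position: [0.5304, 0.3751, 0.0915]
ee_rot: [3.13, -0.203, -0.006]
force: [0.4, 0.2, -0.6]
width: 0.712
gripper_force: 0.0
t 9.175 pos [0.5304 0.3751 0.0915] d_cm [-0.2433 -0.9999  5.7448] turn [ 0.3255  0.2179 -0.5185] F [ 0.4348  0.241  -0.6026] w 0.7117926858256634 g 0.0 q [-0.5279  0.6482 -0.2618  1.6453  0.2049  0.8819 -2.5711]
```

View pics/p1.png

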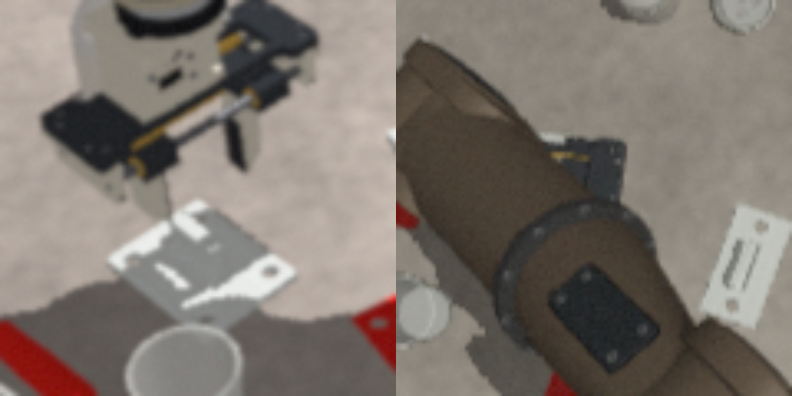

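The side view shows the fingers above the cover's grip, with the beaker and red plates clear. I correct the pose and let it settle.

```bash
python3 -m creep '6.5 0 0 0 0 0 0' >/dev/null; python3 g.py .529 .385 .034 -.1205
```

```text
t 9.4 pos [0.5328 0.3788 0.0969] d_cm [-0.4692 -0.5525  6.2876] turn [-0.1386 -0.1544 -0.4751] F [-0.1807  0.3362  0.0627] w 0.7104291780428407 g 0.0 q [-0.5283  0.6428 -0.2639  1.6399  0.2045  0.8824 -2.5712]
```

```bash
python3 -m creep '6.5 -.47 -.55 0 0 0 -.5;6.5 -.47 -.55 2 0 0 -.5;6.5 -.47 -.55 4 0 0 -.5;6.5 -.47 -.55 4 0 0 -.5;6.5 -.47 -.55 4 0 0 -.5'>/dev/null;  python3 g.py .529 .385 .034 -.1205
```

```text
t 10.025 pos [0.5274 0.3844 0.0541] d_cm [ 0.1532 -0.0811  2.005 ] turn [0.0266 0.0265 0.0709] F [0.138  0.1546 1.4447] w 0.7085102257229553 g 0.0 q [-0.5466  0.6948 -0.2542  1.6668  0.2243  0.8093 -2.5899]
```

```bash
python3 -m creep '6.5 .15 -.08 1 0 0 0;6.5 .15 -.08 2 0 0 0;6.5 .15 -.08 2 0 0 0;6.5 .15 -.08 2 0 0 0'>/dev/null;  python3 g.py .529 .385 .034 -.1205
python3 -m creep '3 0 0 0 0 0 0;1 0 0 0 0 0 0;0.5 0 0 0 0 0 0;.5 0 0 0 0 0 0;.5 0 0 0 0 0 0' 20; python3 g.py .529 .385 .034 -.1205
```

```text
t 10.525 pos [0.529  0.3851 0.0344] d_cm [0.001  0.0114 0.0374] turn [0.0042 0.0032 0.0784] F [-0.1731 -0.4965 -0.4337] w 0.7044488576231552 g 0.0 q [-0.5506  0.7216 -0.2475  1.673   0.2332  0.7761 -2.5959]
clock: 11.15
position: [0.529, 0.3851, 0.0344]
ee_rot: [3.136, -0.187, 0.0]
force: [-0.7, -0.6, 1.3]
width: 0.213
gripper_force: 0.0
t 11.15 pos [0.529  0.3851 0.0344] d_cm [0.0002 0.0079 0.0408] turn [ 0.0033 -0.0015  0.0755] F [-0.7337 -0.6495  1.3161] w 0.21291853949389478 g 0.0 q [-0.5506  0.7215 -0.2475  1.6731  0.2332  0.776  -2.596 ]
```

```bash
python3 -m creep '.5 0 0 0 0 0 0;.5 0 0 0 0 0 0;.5 0 0 0 0 0 0;.5 0 0 0 0 0 0' 45; python3 -m creep '.5 0 0 -1 0 0 0;.5 0 0 -2 0 0 0;.5 0 0 -4 0 0 0;.5 0 0 -6 0 0 0;.5 0 0 -8 0 0 0'; python3 g.py .5717 -.0654 .165 .0185
```

```text
clock: 11.65
position: [0.529, 0.3853, 0.0344]
ee_rot: [-3.136, 0.187, -0.0]
force: [-0.0, 1.3, -0.4]
width: 0.149
gripper_force: 45.0
clock: 12.28
position: [0.5292, 0.3853, 0.1164]
ee_rot: [-3.135, 0.187, -0.001]
force: [0.7, -0.2, -2.2]
width: 0.148
gripper_force: 45.0
t 12.275 pos [0.5292 0.3853 0.1164] d_cm [ 9.5783 44.2425 -4.8808] turn [-0.0396 -0.0476 -7.8836] F [ 0.7235 -0.2312 -2.1592] w 0.1478936499703521 g 44.999257922172546 q [-0.5347  0.6238 -0.2715  1.6194  0.1977  0.9244 -2.5666]
```

```bash
python3 -m creep '.5 0 0 -4 0 0 0;.5 0 0 -8 0 0 0;.5 0 0 -12 0 0 0;.5 1 4 -12 0 0 -1;.5 2 8 -12 0 0 -2' >/dev/null
python3 -m creep '.5 1 5 0 0 0 -1;.5 2 10 0 0 0 -2;.5 3.2 15 0 0 0 -3;.5 4.4 20 0 0 0 -4;.5 5.5 25 0 0 0 -5' >/dev/null
python3 -m creep '.5 0 0 0 0 0 0;.5 0 0 0 0 0 0'; python3 g.py .5717 -.0654 .236 .0185
```

```text
clock: 13.78
position: [0.573, 0.05, 0.2353]
ee_rot: [-3.141, -0.004, -0.001]
force: [-0.8, 0.5, -2.5]
width: 0.151
gripper_force: 45.0
t 13.775 pos [0.573  0.05   0.2353] d_cm [-0.164  11.5404 -0.0812] turn [-0.0424 -0.0401 -0.9064] F [-0.8184  0.5476 -2.4725] w 0.15102848192352827 g 44.99956011772156 q [ 0.0141  0.3835 -0.2637  1.699   0.1106  1.073  -1.8523]
```

```bash
python3 -m creep '.5 0 3 0 0 0 -.3;.5 -.1 6 0 0 0 -.6;.5 -.1 9 0 0 0 -.9;.5 -.16 11.5 0 0 0 -.9;.5 -.16 11.5 0 0 0 -.9' >/dev/null
python3 -m creep '.5 0 0 0 0 0 0' >/dev/null; python3 g.py .5717 -.0654 .1744 .0185
```

```text
t 14.525 pos [ 0.572  -0.0633  0.2347] d_cm [-0.0353  0.2199  6.031 ] turn [-0.0622 -0.0172  0.1486] F [ 0.1695  0.5057 -2.0012] w 0.1507865691203219 g 44.99952793121338 q [ 0.1898  0.3817 -0.2338  1.7004  0.0973  1.0705 -1.6242]
```

```bash
python3 -m creep '.5 -.03 .22 1.5 0 0 .1;.5 -.03 .22 3 0 0 .1;.5 -.03 .22 4.5 0 0 .1;.5 -.03 .22 6 0 0 .1;.5 -.03 .22 6 0 0 .1' >/dev/null
python3 -m creep '.5 0 0 0 0 0 0' >/dev/null; python3 g.py .5717 -.0654 .1694 .0185
python3 - <<'E'
from h import *
T=vision.get_image('top');S=vision.get_image('side')
cv2.imwrite('pics/topF.png',T[:,:,::-1]);cv2.imwrite('pics/sideF.png',S[:,:,::-1])
cv2.imwrite('pics/f1.png',np.hstack([cv2.resize(S[165:255,235:315],None,fx=5,fy=5,interpolation=2),cv2.resize(T[150:240,265:345],None,fx=5,fy=5,interpolation=2)])[:,:,::-1])
o=np.array([.5717,-.0654]);a=.0185;M=np.array([[np.cos(a),-np.sin(a)],[np.sin(a),np.cos(a)]]);z=telemetry.observe()['position'][2]-.0344+.006
for c in[(.043,.03),(.043,-.03),(-.043,-.03),(-.043,.03),(.058,.043),(.058,-.043),(-.058,-.043),(-.058,.043)]:
    P=[*(o+M@c),z];p=pix('side',P);t=pix('top',P);print(c,'side',p,(p-[235,165]+.5)*5,'top',t,(t-[265,150]+.5)*5+[400,0])
E
```

```text
t 15.275 pos [ 0.5719 -0.0677  0.1746] d_cm [-0.0151 -0.227   0.5229] turn [-0.0014 -0.0229 -0.0917] F [-0.6999 -0.0521 -2.305 ] w 0.14860134552810975 g 44.99930799007416 q [ 0.1889  0.4411 -0.2257  1.7722  0.1185  0.9411 -1.6397]
(0.043, 0.03) side [257.0433 197.645 ] [112.7163 165.7252] top [290.7112 183.983 ] [531.0562 172.4152]
(0.043, -0.03) side [269.1659 189.0857] [173.3295 122.9283] top [309.8364 183.3928] [626.6819 169.4642]
(-0.043, -0.03) side [293.1397 197.2924] [293.1985 163.9619] top [310.9538 210.6551] [632.2691 305.7757]
(-0.043, 0.03) side [281.3239 206.3135] [234.1195 209.0676] top [291.7104 211.2702] [536.0522 308.8511]
(0.058, 0.043) side [250.222 198.078] [ 78.6102 167.89  ] top [286.395  179.3853] [509.475  149.4263]
(0.058, -0.043) side [267.6703 185.9175] [165.8514 107.0875] top [313.7783 178.5455] [646.3917 145.2273]
(-0.058, -0.043) side [299.922  196.8601] [327.1098 161.8005] top [315.3201 215.3109] [654.1005 329.0544]
(-0.058, 0.043) side [283.0673 209.9139] [242.8364 227.0695] top [287.7081 216.1988] [516.0407 333.4941]
```

View pics/f1.png

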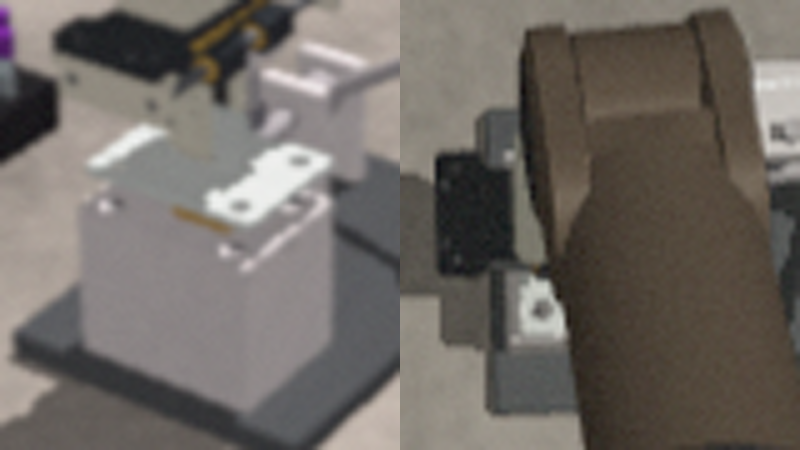

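The side crop shows the cover level above the gearbox. Its near holes are at crop (241,206) and (299,160), against predicted (234,209) and (293,164). The top crop shows the -x, +y hole at (543,309), against predicted (536,309). Both put the cover about 4 mm too far in -y, so I correct that, lower it and remeasure.

```bash
python3 -m creep '.5 0 -.2 .2 0 0 0;.5 0 -.4 .45 0 0 0;.5 0 -.4 .45 0 0 0;.5 0 -.4 .45 0 0 0' >/dev/null
python3 g.py .5717 -.0654 .1694 .0185
cat > m.py <<'E'
from h import *
T=vision.get_image('top');S=vision.get_image('side')
cv2.imwrite('pics/f2.png',np.hstack([cv2.resize(S[165:255,235:315],None,fx=5,fy=5,interpolation=2),cv2.resize(T[150:240,265:345],None,fx=5,fy=5,interpolation=2)])[:,:,::-1])
zt=telemetry.observe()['position'][2]-.0344+.004
ths={'--':(293.629,204.911),'-+':(281.566,214.371)}
p={'--':(293.5,197),'-+':(282,205.8)}
o=np.array([.5717,-.0654]);a=.0185;M=np.array([[np.cos(a),-np.sin(a)],[np.sin(a),np.cos(a)]])
for k,c in(('--',(-.043,-.03)),('-+',(-.043,.03))):
    g=pix('side',[*(o+M@c),zt]);d=dark(S,g,3);d=dark(S,d,3)
    print(k,g,d,'side hole-thread mm',1e3*(plane('side',d,zt)-plane('side',ths[k],.12))[:2])
g=pix('top',[*(o+M@(-.043,.03)),zt]);d=dark(T,g,2);d=dark(T,d,2)
print(g,d,'top hole-thread mm',1e3*(plane('top',d,zt)-plane('top',(291.297,212.177),.12))[:2])
E
python3 m.py
```

```text
t 15.875 pos [ 0.5715 -0.0637  0.1699] d_cm [0.0131 0.1729 0.0522] turn [ 0.005   0.0011 -0.0861] F [ 0.4316  0.0129 -2.965 ] w 0.14896445632786012 g 44.999290108680725 q [ 0.1819  0.4453 -0.2259  1.7788  0.1207  0.9309 -1.6487]
-- [293.1368 199.3822] [294.5472 196.2584] side hole-thread mm [  7.3475 -15.2277]
-+ [281.3505 208.4371] [280.5971 210.5866] side hole-thread mm [-4.295  10.2369]
[291.6212 211.5165] [292.1182 211.5319] top hole-thread mm [-0.1019 -1.8124]
```

View pics/f2.png

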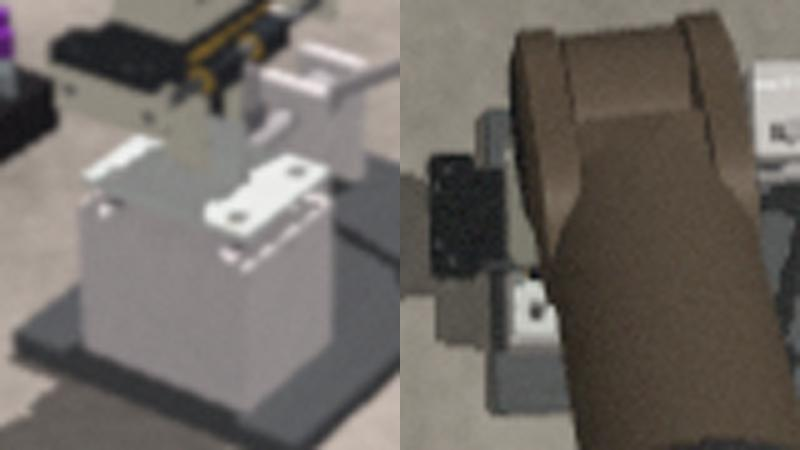

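The side holes are now at crop (237,215) and (297,171), and the top hole at (537,310). The automatic side centroid caught the plate edge, so I ignore it. By eye and from the top-view centroid, about 1.5 mm in -y remains. One last small shift, then a check.

```bash
python3 -m creep '.5 0 -.14 0 0 0 0;.5 0 -.14 0.05 0 0 0;.5 0 -.14 .05 0 0 0;.5 0 -.14 .05 0 0 0;.5 0 -.14 .05 0 0 0'
python3 m.py | tail -1; python3 g.py .5717 -.0625 .1694 .0185
python3 - <<'E'
from h import *
S=vision.get_image('side');k=S[158:184,321:347].max(2);n,l,st,c=cv2.connectedComponentsWithStats((k<42).astype(np.uint8));i=1+np.argmax(st[1:,4]);print('knob',c[i]+[321,158])
E
```

```text
clock: 16.6
position: [0.5715, -0.0623, 0.1694]
ee_rot: [3.141, 0.027, -0.0]
force: [0.9, 0.3, -2.9]
width: 0.15
gripper_force: 45.0
[291.6142 211.5359] [291.9364 211.6651] top hole-thread mm [-0.4522 -1.2596]
t 16.7 pos [ 0.5715 -0.0623  0.1694] d_cm [0.0201 0.0195 0.0014] turn [ 0.0032  0.0013 -0.0913] F [ 0.3985  0.4751 -2.9942] w 0.15112633488158106 g 44.99922752380371 q [ 0.1797  0.4456 -0.2261  1.7798  0.1209  0.9296 -1.6514]
knob [333.4255 171.3191]
```

The holes are within about 1–3 mm by every measure, the lever is home and the plate is still, so I hand the job in.

```bash
python3 -c "
from cell import job; print(job.sign_off())"
```

```text
the job is handed in; nothing more can be done
None
```

I pulled the lever to its stop and eased it back home. I then handed the job in with the arm holding the four-hole cover level about 15 mm above the gearbox, its holes an estimated 1–3 mm from the threads (limit 5 mm); the sign-off returned no verdict.

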